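Clear the test box and hold its sprung lid half open

ROBOT

A 7-joint arm with a two-finger parallel gripper is mounted at the origin on a cart in front of the work surface, level with it; the furniture and walls round the work are solid. World frame = base frame: x ahead of the robot, y to its left, z up, the work surface at z = 0. Lengths are in m, angles in rad, forces in N, time in s.
With the tool pointing down it reaches from about 0.425 to 0.825 m from the base axis. Payload 3.6 kg.
Tool frame: the origin (TCP) lies where the fingers leave the gripper's body, on its centre line; the fingertips stand 73 mm ahead of it and the grasp point (between the pads) lies 54 mm ahead of it; z points along the fingers, y is the line along which they close (so a half turn about z gives the same grasp; the last joint's range is limited). The gripper opens to 85 mm and grips with 20 to 120 N. Pads are 22 mm wide; open, the fingers measure 114 mm over their backs; the gripper's body (76 mm by 85 mm) begins 54 mm behind the grasp point. The pads swing forward as they close: fully open they stand 13 mm farther back than shut.
Start: joints at [1.083, 0.615, -0.013, 1.423, 0.008, 1.103, -0.04], TCP at [0.29, -0.582, 0.304] pointing down, gripper open.
Joint ranges: [-3.12, 3.12], [-0.3, 2.06], [-1.34, 1.32], [0.26, 2.42], [-1.36, 4.5], [0.01, 1.98], [-2.84, 2.84]. Speed limits (rad/s): [2.79, 2.79, 3.14, 3.14, 3.14, 3.14, 3.14].

INTERFACE

Orientations are given as a unit quaternion [x, y, z, w].
In Python, from station import arm, snapshot, camera_info, ticket gives the robot as it stands. Calls block until the motion is done:
- arm.movep(position, orientation): joint-space move of the TCP to a pose.
- arm.line_to(position, velocity=0.15, ori=None): straight line of the TCP; ori=None keeps the orientation; velocity is the mean speed in m/s.
- arm.move_j(angles): joint-space move.
- arm.move_gripper(opening, effort=None): opening from 0.0 (shut) to 1.0 (fully open); effort is the grip in N (None keeps the last); returns when the fingers have stopped.
- arm.pause(seconds).
- arm.ik(position, orientation): joint angles nearest the present ones, or None.
- snapshot(name): name is "scene" or "top" or "wrist"; returns the picture (420x560x3 uint8, blue, green, red); there is no depth.
- camera_info(name): a dict with "fx", "fy", "cx", "cy" (pixels), "R" (3x3) and "t" (3): a world point X has camera coordinates R X + t; the wrist camera has in their place "T_tool_cam" (4x4, takes a point from camera to tool coordinates, whose origin is the TCP and whose axes are the flange's). Camera axes: x right, y down, z forward; pixel columns grow to the right and rows downward; lengths in m; the calibration is good to about 2 mm. The wrist camera is an equidistant fisheye: a pixel r from the principal point sees the ray r / f radians off the axis. A picture is of the moment at which its call begins: read the wrist's pose just before it. camera_info takes no time and is no camera call.
A pose or a line that the arm cannot do raises arm.MotionError and nothing moves.
- ticket.finish_job(): hands the job in; it is judged then, once.
Readings, each from a call of its own:
- arm.read_time(): time.
- arm.read_joint_positions(): joint angles.
- arm.read_dq(): joint speeds.
- arm.read_effort(): joint torques, N m.
- arm.read_tool_pos(): TCP position.
- arm.read_eef_rot(): TCP orientation.
- arm.read_ft_force(): force on the tool from outside, world axes, zero at the start.
- arm.read_wrist_torque(): the same for the moment, N m.
- arm.read_opening(): opening from 0.0 (shut) to 1.0 (fully open).
- arm.read_finger_force(): force on a finger pad.
Only numpy, scipy, OpenCV 4.12 (cv2) and the standard library are available. Lean on these libraries where they do the work, as an engineer would, in place of code of your own. Each camera call takes 0.05 s, during which the arm holds its last target. There are 200 camera calls.

TASK

The round black unit with the white cap is standing on the lid of the grey test box: move it onto the brown card that lies on the green bench between the box and the carton tray of white rings, so that it stands upright, wholly on the card. Then raise the box's sprung lid to 45 degrees (in line with the orange line on the white discs at its hinge) and hold it there for inspection of the unit inside: finish while still holding the lid, since it falls shut when let go. Leave the other things on the bench where they are.

Things in the scene. Friction and masses are not known exactly. Their poses are not given: they have to be found in the camera images.
- unit_mid (a point): Centre (half-way up) of the round black unit with a white cap that starts upright on the test box's lid: 54 mm diameter, 44 mm high (the side is straight up to about 40 mm), about 0.12 kg; z is its upright axis, its underside 22 mm below this point.
- card: Flat brown card lying on the bench, fixed, 150 mm (x) by 140 mm (y), 4 mm thick; origin at the centre of its underside. It lies to the left of the test box. A stack of white cartons 0.34 m tall stands behind the gap between the two (front face at x = 0.635, from y = -0.18 to -0.07): pass in front of it, at x under 0.5.
- test_box: Grey open box, fixed, 220 mm deep (x) by 180 mm wide (y), walls 70 mm high, with a closed grey lid whose upper face is 77 mm above the bench; origin at the centre of its underside. Its x axis points from the front (handle) to the back (hinge), y to its left. At each hinge end, 94 mm to either side, stands a white disc of 45 mm radius about the hinge axis, with an orange line that shows the 45 degree lid position. A second unit stands inside.
- lid_handle (a point): Middle of the lid's dark round handle bar, a bridge handle on top of the lid near its front edge: 12 mm thick, running 110 mm along y between its posts, its centre 45 mm above the lid's upper face, 195 mm in front of the hinge axis and 52 mm above it while shut. Axes as the test box's while shut; turns with the lid (x and z tip, y stays along the bar). The bar may turn between the fingers.
- lid_hinge (a point): Middle of the hinge axis along the back upper edge of the test box, 70 mm above the bench; y runs along the axis, x points backward, away from the handle.
- lid (a joint): Lid angle in rad: 0 shut, grows as the front edge rises (up and backward about the hinge), to 1.75 at most; 0.785 is 45 degrees. Lid 0.25 kg and a spring pull it shut: 2 to 4 N at the handle hold it.
- gauge: Bystander: steel plug gauge, 32 mm diameter, 40 mm high, upright behind the card; origin at its underside.
- tape: Bystander: brown tape roll lying flat behind the card, 71 x 68 x 24 mm; origin at its underside.
- glue: Bystander: small red glue bottle with black tip, upright, 30 mm diameter, 92 mm high, to the left of the card; origin at its underside.
- cutter: Bystander: blue-handled side cutter lying flat at the left front, 44 x 127 x 12 mm; origin at its underside.
- driver: Bystander: blue screwdriver lying to the right of the test box, 165 mm long along its y, 25 mm thick; origin at its underside.

How it is judged:
By the outcome, as a careful person would: the job done as asked, in the order asked, and still so for the second after the job is handed in, while the arm keeps its last pose, push and grip.
It also fails if it takes over 54 s, if anything falls off the work surface, if the arm or the gripper's body presses on something with over 40 N, if the wrist force passes 120 N, or if a joint passes its speed limit or range.

## Working session

There is one attempt and no reset: what is moved stays moved. The work goes in short steps, each a Python script; the robot and the scene stay as the last script left them, time stands still between calls to the robot, and variables do not carry over. Pictures are saved under pics/ and viewed, at most 10 in all, crops included, and the job is handed in when it is done.

```bash
ls; mkdir -p pics; python3 - <<'E'
from station import arm, snapshot, camera_info
import cv2
for n in("scene","top"):
    cv2.imwrite(f"pics/{n}0.png",snapshot(n)); c=camera_info(n); print(n,c)
print(camera_info("wrist")); print(arm.read_eef_rot(),arm.read_time())
E
```

```text
pics
scene {'fx': 389.9628452696924, 'fy': 389.9628452696924, 'cx': 275.2739470411342, 'cy': 212.70725196324832, 'R': array([[-0.87966643, -0.47553461,  0.007335  ],
       [-0.2523296 ,  0.45358702, -0.85474475],
       [ 0.40313365, -0.7537411 , -0.51899673]]), 't': array([0.43069244, 0.27267879, 1.00204794])}
top {'fx': 502.1377771123393, 'fy': 502.1377771123393, 'cx': 280.26597495179817, 'cy': 204.86819085036964, 'R': array([[ 8.61429603e-04, -9.99922014e-01, -1.24589100e-02],
       [-9.97502163e-01,  2.07704618e-05, -7.06359335e-02],
       [ 7.06306836e-02,  1.24886375e-02, -9.97424353e-01]]), 't': array([-0.13545042,  0.58572688,  1.83883196])}
{'fx': 325.19226210127806, 'fy': 325.19226210127806, 'cx': 273.64165309045273, 'cy': 207.7706467322991, 'T_tool_cam': array([[ 1.12499865e-03, -9.49188594e-01, -3.14705811e-01,
         8.13848737e-02],
       [ 9.99999359e-01,  1.10817660e-03,  2.32373662e-04,
        -6.07474740e-04],
       [ 1.28183184e-04, -3.14705870e-01,  9.49189232e-01,
        -7.02737029e-02],
       [ 0.00000000e+00,  0.00000000e+00,  0.00000000e+00,
         1.00000000e+00]])}
[ 9.73452220e-01  2.28887461e-01 -2.70057308e-04 -1.11038821e-03] 0.1
```

View pics/top0.png

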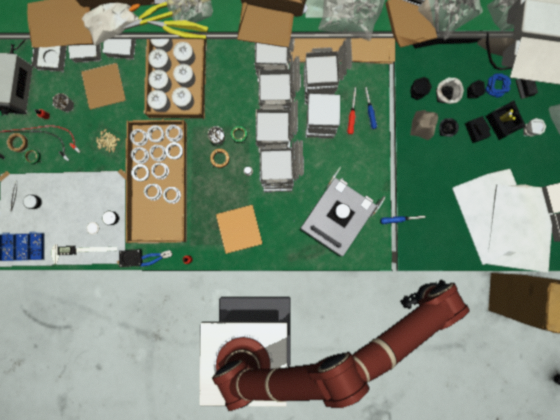

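View pics/scene0.png

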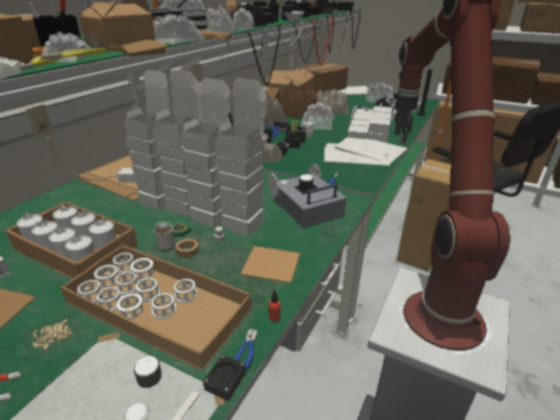

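The top view shows the unit at about (343,211) on the turned box, the handle near (326,238), the hinge discs near (340,183) and (378,205), and the card at (239,229). Next I enlarge that area and measure it.

```bash
cat > h.py <<'E'
import numpy as np, cv2
from scipy.spatial.transform import Rotation as Ro
from station import arm, snapshot, camera_info
def cast(n,u,v,z,pose=None):
    c=camera_info(n)
    if n!="wrist":
        R,t=c["R"],c["t"]; d=R.T@[(u-c["cx"])/c["fx"],(v-c["cy"])/c["fy"],1]; o=-R.T@t
    else:
        p,q=pose; a=np.array([u-c["cx"],v-c["cy"]]); r=np.hypot(*a); th=r/c["fx"]
        T=c["T_tool_cam"]; W=Ro.from_quat(q).as_matrix()
        d=W@T[:3,:3]@np.r_[a/max(r,1e-9)*np.sin(th),np.cos(th)]; o=W@T[:3,3]+p
    return o+d*(z-o[2])/d[2]
def comps(mask,amin=20):
    n,l,s,ce=cv2.connectedComponentsWithStats(mask.astype(np.uint8))
    return [(ce[i],s[i],l==i) for i in range(1,n) if s[i,4]>=amin]
def down(yaw): # tool z down, tool y axis at heading yaw (closing line)
    y=np.array([np.cos(yaw),np.sin(yaw),0]); z=np.array([0,0,-1.]); x=np.cross(y,z)
    return Ro.from_matrix(np.c_[x,y,z]).as_quat()
def wpose(): return np.array(arm.read_tool_pos()),np.array(arm.read_eef_rot())
E
python3 - <<'E'
from h import *
im=cv2.imread("pics/top0.png")
hsv=cv2.cvtColor(im,cv2.COLOR_BGR2HSV)
H,S,V=[hsv[...,i].astype(int) for i in range(3)]
roi=np.zeros(H.shape,bool); roi[195:262,195:275]=1
for c,s,m in comps((H<25)&(S>90)&(V>110)&roi,300):
    q=cv2.boxPoints(cv2.minAreaRect(cv2.findContours(m.astype(np.uint8),0,2)[0][0]))
    print("card",c,s,cast("top",*c,.004)); print(q.round(1),[cast("top",*p,.004)[:2].round(3) for p in q])
roi[:]=0; roi[165:262,295:390]=1
for c,s,m in comps((S<60)&(V>215)&roi,15): print("white",c,s,cast("top",*c,.121))
for c,s,m in comps((H>100)&(H<125)&(S>100)&(V>80)&(np.arange(560)>370)[None],15): print("blue",c,s)
cv2.imwrite("pics/crop1.png",cv2.resize(im[165:265,290:400],None,fx=6,fy=6,interpolation=cv2.INTER_CUBIC))
E
```

```text
card [238.49415584 228.68506494] [ 216  205   46   48 1540] [0.49797989 0.02051437 0.004     ]
[[214.9 213.9]
 [251.6 204.2]
 [262.  243.6]
 [225.2 253.3]] [array([0.553, 0.109]), array([ 0.589, -0.028]), array([ 0.443, -0.067]), array([0.407, 0.069])]
white [340.04918033 186.54098361] [336 182   9  10  61] [ 0.64298817 -0.34588137  0.121     ]
white [365.8245614  203.73684211] [362 200   9   9  57] [ 0.58257763 -0.43532703  0.121     ]
white [342.5 210.5] [337 205  12  12 120] [ 0.55890533 -0.35379257  0.121     ]
blue [498.25        84.84659091] [486  74  25  23 352]
blue [372.80208333 118.70833333] [371 105   6  24  96]
blue [392.4887218  219.64661654] [381 216  25   8 133]
```

View pics/crop1.png

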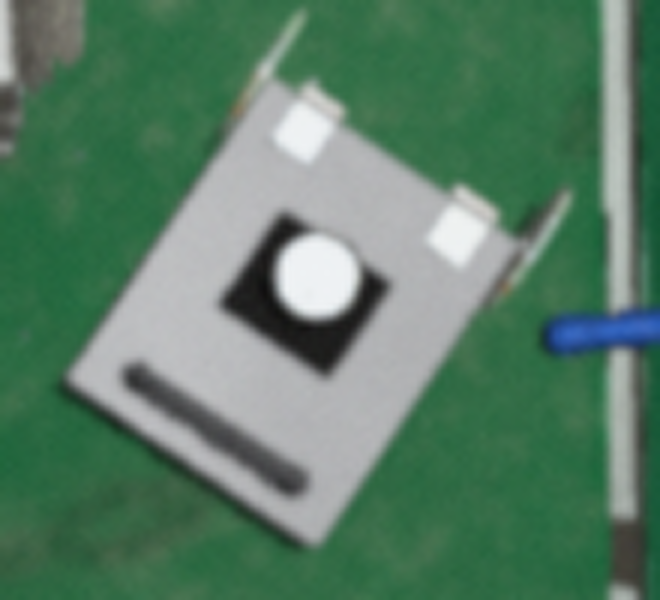

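The crop shows the white cap at (316,277), the bar ends at (135,373) and (295,484), and the lid corners at (68,380), (315,545), (270,85) and (525,240). I compute the box frame from these, then move above the unit for a closer look with the wrist camera.

```bash
python3 - <<'E'
from h import *
P=lambda x,y,z: cast("top",290+(x+.5)/6-.5,165+(y+.5)/6-.5,z)
a,b=P(135,373,.122),P(295,484,.122); print("bar",(a+b)/2, "yaw of box y",np.degrees(np.arctan2(*(a-b)[1::-1])), np.linalg.norm(a-b))
fl,fr,bl,br=[P(*p,.077) for p in((68,380),(315,545),(270,85),(525,240))]
d=(bl+br-fl-fr)[:2]; yaw=np.arctan2(d[1],d[0]); print("heading",np.degrees(yaw),"lid centre",(fl+fr+bl+br)/4)
for p,q in((fl,fr),(bl,br)): print(np.degrees(np.arctan2(*(p-q)[1::-1]))-90)
for k in (yaw+np.pi/2,yaw-np.pi/2,yaw,yaw+np.pi): 
    j=arm.ik([.559,-.354,.31],down(k)); print(np.degrees(k),None if j is None else np.round(j,2))
best=min((yaw+np.pi/2,yaw-np.pi/2),key=lambda k:9 if arm.ik([.559,-.354,.31],down(k)) is None else abs(arm.ik([.559,-.354,.31],down(k))[6]))
arm.movep([.559,-.354,.31],down(best)); arm.move_gripper(1.0)
p=wpose(); im=snapshot("wrist"); cv2.imwrite("pics/w1.png",im); np.savez("w1.npz",p=p[0],q=p[1])
print(p,arm.read_time(),arm.read_joint_positions())
E
```

```text
bar [ 0.47003809 -0.29356895  0.122     ] yaw of box y 55.19834596181262 0.11241902516951054
heading -34.69877157501564 lid centre [ 0.53982328 -0.34484725  0.077     ]
-33.74963890135223
-31.61742012208925
55.30122842498436 [ 0.83  0.68 -0.56  1.37  0.37  1.2   1.2 ]
-124.69877157501564 [ 0.39  0.64  0.26  1.38 -0.17  1.14 -1.51]
-34.69877157501564 [ 0.61  0.63 -0.15  1.37  0.1   1.14 -0.15]
145.30122842498434 [ 1.06  0.87 -1.15  1.36  0.78  1.4   2.47]
(array([ 0.55823991, -0.355225  ,  0.30984041]), array([ 2.99362487e-01,  9.54139357e-01, -3.65208111e-04, -2.34086439e-04])) 1.6917 [ 0.82963299  0.68255347 -0.55752943  1.36563425  0.36726903  1.19645934
  1.20246033]
```

View pics/w1.png

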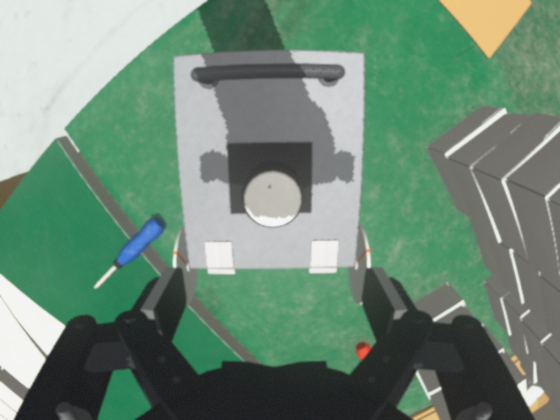

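The wrist view shows the cap centred near (272,199) and the bar from (192,75) to (345,72); the card is at the upper right. I refine both positions, grasp the unit and lift it.

```bash
python3 - <<'E'
from h import *
d=np.load("w1.npz"); pose=(d["p"],d["q"]); im=cv2.imread("pics/w1.png"); g=cv2.cvtColor(im,6)
c=cv2.HoughCircles(cv2.GaussianBlur(g,(5,5),1)[150:245,220:325],cv2.HOUGH_GRADIENT,1.5,200,param1=120,param2=15,minRadius=22,maxRadius=36)[0,0]
u,v=c[0]+220,c[1]+150; unit=cast("wrist",u,v,.121,pose); print("cap",u,v,c[2],unit)
a,b=[cast("wrist",*p,.122,pose) for p in((192,75),(345,72))]
bar=(a+b)/2; byaw=np.arctan2(*(b-a)[1::-1]); print("bar",bar,np.degrees(byaw),np.linalg.norm(a-b))
ce=[cast("wrist",*p,.077,pose) for p in((174,57),(364,53),(184,267),(356,268))]
print("lid",np.mean(ce,0),np.degrees(np.arctan2(*(ce[1]-ce[0])[1::-1])),np.linalg.norm(ce[1]-ce[0]),np.linalg.norm(ce[2]-ce[0]))
q=d["q"]; 
arm.line_to([unit[0],unit[1],.103+.054+.04],.2); arm.line_to([unit[0],unit[1],.103+.054],.1)
print("ft",arm.read_ft_force())
arm.move_gripper(0.0,40); print("open",arm.read_opening(),arm.read_finger_force(),arm.read_tool_pos(),arm.read_ft_force())
arm.line_to([unit[0],unit[1],.25],.12); print("open",arm.read_opening(),arm.read_finger_force(),arm.read_time())
cv2.imwrite("pics/s2.png",snapshot("scene")); cv2.imwrite("pics/w2.png",snapshot("wrist"))
E
```

```text
cap 271.75 198.75 28.0 [ 0.5551     -0.35411737  0.121     ]
bar [ 0.46817278 -0.29697844  0.122     ] 56.12929284791765 0.12070152697935169
lid [ 0.53833669 -0.3458754   0.077     ] 56.22205653903249 0.1774975296328904 0.216724783352877
ft [-0.40069386  0.25635395  0.06968534]
open 0.6059474050730489 41.19304163265042 [ 0.55541534 -0.35428484  0.15794272] [-1.60995352 -0.12225499  2.73479471]
open 0.6036110472014896 41.84899201034568 4.2917
```

View pics/w2.png

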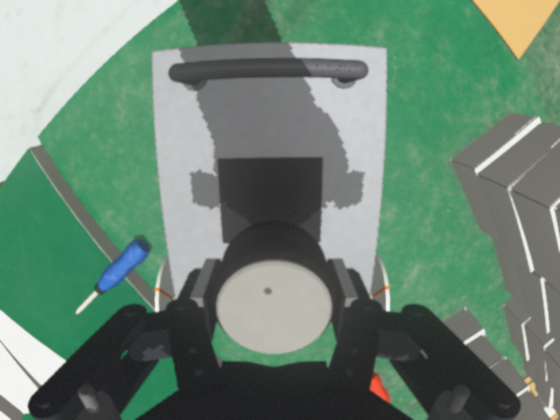

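The unit is held upright (cap at (275,306)), and the lid is clear. I carry it in front of the cartons to the card.

```bash
python3 - <<'E'
from h import *
q=arm.read_eef_rot()
arm.line_to([.46,-.28,.25],.25,ori=q); arm.line_to([.46,0,.22],.25); arm.line_to([.498,.0205,.13],.2); arm.line_to([.498,.0205,.09],.08)
f0=arm.read_ft_force()[2]; z=.09
while z>.081:
    z-=.001; arm.line_to([.498,.0205,z],.03); f=arm.read_ft_force()[2]-f0
    if f>2.5: break
print("z",z,f,arm.read_tool_pos(),arm.read_opening(),arm.read_finger_force(),arm.read_time())
arm.move_gripper(.85); 
arm.line_to([.498,.0205,.19],.15); arm.line_to([.47,-.06,.29],.25)
p=wpose(); cv2.imwrite("pics/w3.png",snapshot("wrist")); np.savez("w3.npz",p=p[0],q=p[1]); cv2.imwrite("pics/t3.png",snapshot("top")); print(arm.read_time())
E
```

```text
z 0.08499999999999999 7.45543589576182 [0.49806568 0.02052885 0.08566703] 0.600430772268282 42.52832982921973 8.85
10.8167
```

View pics/w3.png

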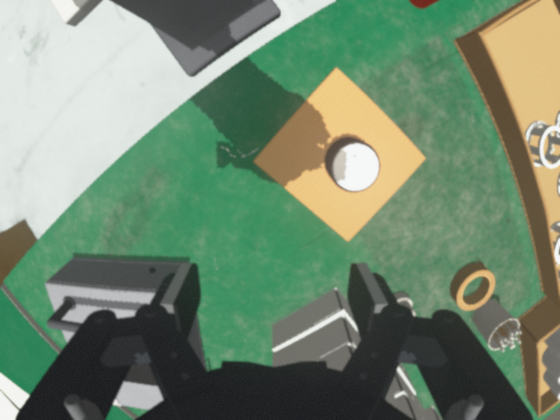

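The unit stands upright on the card: the cap is at (354,166), and the card corners are at (337,68), (425,158), (348,240) and (253,160). Next I grasp the handle.

```bash
python3 - <<'E'
from h import *
d=np.load("w3.npz"); im=cv2.imread("pics/w3.png"); pose=(d["p"],d["q"])
print("cap on card",cast("wrist",354,166,.048,pose))
yaw=np.radians(-33.8); q=down(yaw); bar=np.array([.469,-.2965,.122])
arm.line_to([.45,-.2,.30],.25); arm.movep(bar+[0,0,.16],q); arm.move_gripper(.6)
arm.line_to(bar+[0,0,.10],.15); f0=arm.read_ft_force()
p=wpose(); cv2.imwrite("pics/w4.png",snapshot("wrist"))
arm.line_to(bar+[0,0,.054],.06); print("ft",arm.read_ft_force()-np.array(f0))
arm.move_gripper(0,25); print(arm.read_opening(),arm.read_finger_force(),arm.read_tool_pos(),"ft",arm.read_ft_force()-np.array(f0),arm.read_time(),arm.read_joint_positions())
cv2.imwrite("pics/w5.png",snapshot("wrist"))
E
```

```text
cap on card [0.49662013 0.01969344 0.048     ]
ft [ 1.71477463  0.14359795 -0.77291013]
0.13038107698107293 24.957990646362305 [ 0.46862554 -0.29625207  0.17612157] ft [-0.50499534  0.95540448  1.08359867] 14.9167 [ 0.60996398  0.63041479 -0.13250974  1.84100019  0.12427488  0.67912701
 -0.18432599]
```

View pics/w5.png

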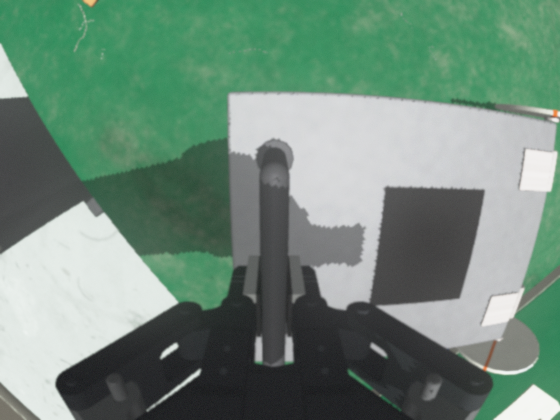

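The bar, running down from (272,175), sits between the pads near the gripper, with low forces. I raise the lid along its arc.

```bash
python3 - <<'E'
from h import *
arm.move_gripper(0,60)
p0=np.array(arm.read_tool_pos()); yaw=np.radians(-33.8); u=np.array([np.cos(yaw),np.sin(yaw),0]); r=np.hypot(.195,.052); a0=np.arctan2(.052,.195)
for th in np.radians(np.r_[np.arange(5,45,5),45]):
    a=a0+th; arm.line_to(p0+u*(.195-r*np.cos(a))+[0,0,r*np.sin(a)-.052],.06)
    f=np.array(arm.read_ft_force()); print(round(np.degrees(th)),f.round(1),round(arm.read_opening(),3))
    if np.linalg.norm(f)>45: break
arm.pause(.5)
print(arm.read_tool_pos()-p0,arm.read_finger_force(),arm.read_time())
cv2.imwrite("pics/w6.png",snapshot("wrist"))
s=snapshot("scene"); cv2.imwrite("pics/s6.png",cv2.resize(s[130:290,240:400],None,fx=3.7,fy=3.7,interpolation=cv2.INTER_CUBIC))
E
```

```text
5 [-3.2  1.5 -2.9] 0.12
10 [-4.2  2.5 -0.6] 0.119
15 [-5.7  3.3 -0.7] 0.116
20 [-6.   3.5  1.3] 0.117
25 [-7.3  4.2  3. ] 0.115
30 [-8.7  5.2  4. ] 0.115
35 [-9.3  5.4  7.3] 0.118
40 [-9.7  6.3 10.3] 0.112
45 [-10.1   6.   13.5] 0.117
[ 0.07663835 -0.05175037  0.12670946] 58.58442485332489 19.6583
```

View pics/s6.png

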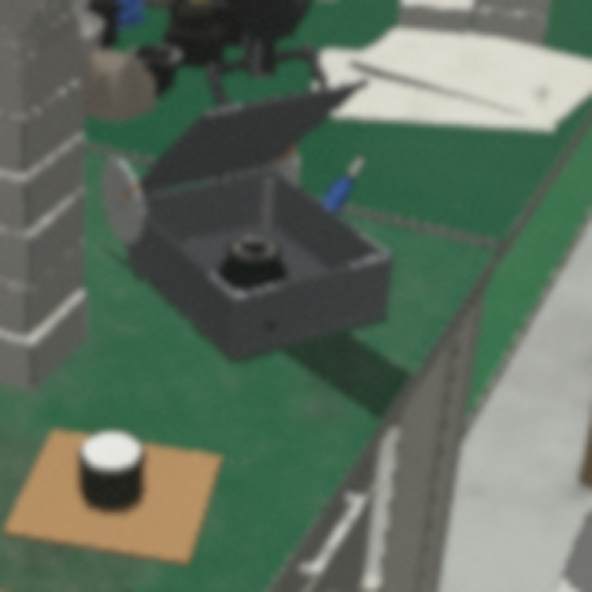

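View pics/w6.png

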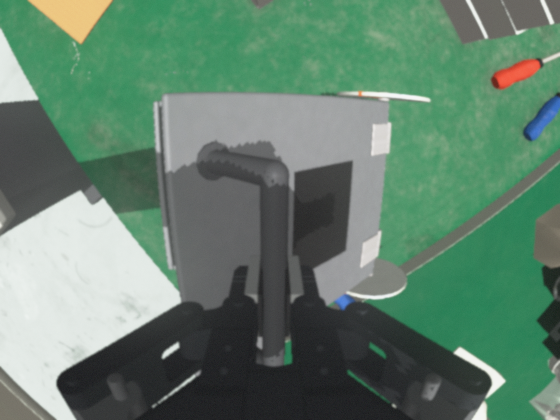

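The scene view shows the lid raised, the unit inside visible, and the moved unit upright on the card at (111,470). The wrist view shows the lid corner at (163,95) and the dark square's corners at (296,170), (352,161) and (348,247). I work out the lid angle from these features.

```bash
python3 - <<'E'
from h import *
from scipy.optimize import least_squares
d=np.load("w1.npz"); pose1=(d["p"],d["q"]); pose=wpose(); yaw=np.radians(-33.8)
u=np.array([np.cos(yaw),np.sin(yaw),0]); l=np.array([-u[1],u[0],0])
h=np.array([.469,-.2965,.07])+.195*u
w1=[(364,53),(312,142),(312,213),(229,213),(337,241)]; w6=[(163,95),(296,170),(352,161),(348,247),(372,125)]
L=[(-(cast("wrist",*p,.077,pose1)-h)@u,(cast("wrist",*p,.077,pose1)-h)@l) for p in w1]
print(np.round(L,3))
def res(x,full=True):
    th,du,dl=x; r=[]
    for (s,y),p in zip(L,w6):
        X=h-u*(s*np.cos(th)+.007*-np.sin(th)*1)+l*y+[0,0,s*np.sin(th)+.007*np.cos(th)]
        r.append((cast("wrist",*p,X[2],pose)-X)[:2]-(du*u+dl*l)[:2])
    return np.ravel(r)
s=least_squares(res,[.7,0,0]); print(np.degrees(s.x[0]),s.x[1:],s.fun.reshape(-1,2).round(4))
print([round(np.degrees(least_squares(lambda t:res([t[0],0,0]),[.7]).x[0]),1)])
print(arm.read_ft_force(),arm.read_tool_pos())
E
```

```text
[[ 0.22   0.087]
 [ 0.134  0.037]
 [ 0.063  0.038]
 [ 0.065 -0.044]
 [ 0.032  0.065]]
43.32650444456162 [0.00177899 0.00111307] [[-0.0014 -0.0001]
 [ 0.0015 -0.0007]
 [-0.0022 -0.0017]
 [ 0.004   0.0023]
 [-0.0019  0.0002]]
[np.float64(44.4)]
[-10.4683467    5.90103877  13.55499688] [ 0.54527216 -0.34799436  0.30277513]
```

The estimates average about 44°. I nudge the lid up by 1°, which also relieves the radial load, then check and hand in.

```bash
python3 - <<'E'
from h import *
from station import ticket
yaw=np.radians(-33.8); u=np.array([np.cos(yaw),np.sin(yaw),0]); p=np.array(arm.read_tool_pos())
arm.line_to(p+.0035*(.866*u+[0,0,.5]),.02); arm.pause(.7)
q=np.array(arm.read_tool_pos()); print((q-p)@u,(q-p)[2],arm.read_ft_force(),arm.read_opening(),arm.read_finger_force(),np.abs(arm.read_dq()).max(),arm.read_time())
print(ticket.finish_job())
E
```

```text
0.0030351329384837758 0.0023685895753316477 [-4.65668011  2.01268696  4.32650202] 0.11454679042566138 59.2402446269989 0.001652758499507665 20.9083
the job is handed in; nothing more can be done
None
```

The black unit stands upright on the brown card, and I handed the job in at about 21 s with the gripper still holding the lid at an estimated 45 degrees, good to a degree or two (I did not re-measure after the last 1-degree nudge).

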